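# Kit the sanded hand-tool parts

## Robot

A 7-joint arm with a two-finger parallel gripper is mounted at the origin on the work surface. World frame = base frame: x ahead of the robot, y to its left, z up, the work surface at z = 0. Lengths are in m, angles in rad, forces in N, time in s.
With the tool pointing down it reaches from about 0.4 to 0.85 m from the base axis. Payload 10.4 kg.
Tool frame: the origin (TCP) lies at the very end of the fingers, on their centre line; the grasp point (between the pads) lies arm.hold_point_z behind it (arm.hold_point_z is the distance from the TCP to the grasp point, in m); z points along the fingers, y is the line along which they close (so a half turn about z gives the same grasp; the last joint's range is limited). The gripper opens to 85 mm and grips with 20 to 120 N. Pads are 22 mm wide; open, the fingers measure 114 mm over their backs; the gripper's body (76 mm by 85 mm) begins 54 mm behind the grasp point. The pads swing forward as they close: fully open they stand 13 mm farther back than shut.
Start: joints at [1.265, 0.332, -0.065, 1.46, 0.022, 1.35, -0.088], TCP at [0.174, -0.6, 0.231] pointing down, gripper open.
Joint ranges: [-2.6, 2.6], [-0.5, 2.12], [-1.47, 1.34], [0.16, 2.42], [-1.27, 4.41], [0.06, 2.06], [-2.6, 2.6]. Speed limits (rad/s): [2.22, 2.22, 2.79, 2.79, 3.14, 3.14, 3.14].

## Interface

Orientations are given as [roll, pitch, yaw] about the fixed x, y, z axes, in that order (R = Rz(yaw) Ry(pitch) Rx(roll)).
In Python, from workcell import arm, vision gives the robot as it stands. The module is installed in compiled form; this text tells all that it offers.
- The arm moves only by the tool carry_out, never from a script. Its argument "moves" is a list of rows, each an object with "delta_pos": the shift along the tool's x, y, z in m, a list of three; "twist": the turn, a rotation vector about the tool's x, y, z in degrees, a list of three; "gripper": the closure, from 0 (fully open) to 1 (shut). A call has 1 to 12 rows; each row shifts and turns the commanded pose from where the row before left it, along the tool's axes as they then stand; what a row does not reach is not made up. A row lasts 1/8 s, in which the tool goes at most 62.5 mm and 10.7 degrees, less where a joint would pass 70% of its speed; a pose out of reach is approached as far as the arm can. A call is refused whole if a number of a shift passes 0.0625 or a number of a turn 10.7, either way. A call with a gripper value outside its range is refused whole. The fingers move at their own pace and stop on an object; the grip force is fixed at half the most. Time passes only in rows, so rows that do not move let the fingers close. It gives the time, the measured TCP pose, the force, the opening and the grip force at its end, in the units of the state.
- arm.read_state(): the state, without advancing time (a new reading comes with each control period).
- vision.read_camera(name): name is "scene" or "top"; returns the picture (400x640x3 uint8, red, green, blue); there is no depth.
- vision.get_calibration(name): a dict with "intrinsics" (3x3 intrinsics, pixels), "eye" and "orientation" of the camera in the world. Camera axes: x right, y up, looking along -z (the intrinsics and any distortion apply to the point x, -y, -z); pixel columns grow to the right and rows downward; lengths in m; the calibration is good to about 2 mm. A picture is of the moment at which its call begins. get_calibration takes no time and is no camera call.
- arm.hand_in(): hands the job in; it is judged then, once.
The state is a dict: "t": time; "joints": joint angles; "qd": joint speeds; "tau": joint torques, N m; "ee_pos": TCP position; "tcp_rot": TCP orientation; "contact_force": force on the tool from outside, world axes, zero at the start; "ft_torque": the same for the moment, N m; "gripper_width": opening from 0.0 (shut) to 1.0 (fully open); "finger_force": force on a finger pad.
Only numpy, scipy, OpenCV 4.12 (cv2) and the standard library are available. Lean on these libraries where they do the work, as an engineer would, in place of code of your own. Each camera call takes 0.05 s, during which the arm holds its last target. There are 200 camera calls.

## Task

Kit the four sanded wooden tool parts: lay each one on the kitting board, right on the tile with its own black outline and pointing the same way as the outline (the knob standing on its foot, the rest flat), setting it down rather than dropping it. The rear handle is still clamped in the sanding jig: lift the red-gripped spring clamp arm until it springs open and stays up before you take the handle out, and leave the arm up. Do not push or knock over the tape roll or the glue bottle.

Things in the scene. Friction and masses are not known exactly. Their poses are not given: they have to be found in the camera images.
- clamp (a joint): angle of the sanding jig's spring clamp arm, rad: 0 = down, its rubber foot on the rear handle; grows as the free end is lifted up and over; stop at 2.05, leaning back past upright. An over-centre spring presses it down below about 0.95 and, past about 1.05, throws and holds it open. Lifting takes up to 9 N at the red grip. Jig and hinge are fixed to the bench; the hinge bracket is 75 mm high.
- clamp_grip (a point): centre of the red grip on the clamp arm's free end: 56 mm long (x), 20 wide (y, to be gripped across), 18 high (z); 66 mm above the bench with the arm down, nothing beside it. Frame fixed to the arm: y along the hinge axis, x along the arm to the hinge, z up when down. The hinge axis passes through x = 0.146, y = 0, z = -0.004 m of this frame (swing radius 146 mm).
- tote_mid (a point): hand plane's rear handle, mid-brown wood, on its side: 24 mm thick (z), 110 long (x), middle 33 wide (y: grip there); foot 58 wide at +x, horn hooking to +y at -x. Point: centre, half-way up. Starts clamped in the jig, on its 15 mm base; on the hinge side a fence 6 mm above the base lies 36 to 48 mm from the centre line and the hinge bracket begins at 76 mm; other side free.
- wedge_mid (a point): plane wedge, pale wood, lying on its flat underside: 120 mm long (x), 46 wide (y), 20 thick at its blunt end (-x), sloping to 8 at +x, where it forks into two prongs 32 mm long with a 20 mm gap. Point: middle of length and width, 8 mm above the underside (about 14 mm thick there). z up.
- stock_mid (a point): gauge block (stock of a marking gauge): reddish wood block 66 mm long (x), 46 wide (y), 26 high (z) with a 17 mm square hole down through its middle. Point: its centre. Either way round is right.
- knob_mid (a point): hand plane's front knob, pale turned wood with a brass dot on top, standing on its foot: 48 mm tall, 42 across at its widest (28 mm above the foot's underside), foot 36 across. Point: on its axis, 24 mm above the underside.
- outline_tote (a point): tile with the black outline of the rear handle. Tiles: pale grey, 156 x 92 x 4 mm, top 13 mm above the bench, four on the kitting board, which has a rim 15 mm high round them. Point: tile's centre line, top face. The rear handle's point belongs over x = +0.070, y = 0 of this frame (the outline's centre), its x and y axes along this frame's.
- outline_wedge (a point): such a tile with the black forked outline of the wedge. Point: tile's centre line, top face. The wedge's point belongs over x = +0.070, y = 0 of this frame (the outline's centre), its x and y axes along this frame's (prongs towards +x).
- outline_stock (a point): such a tile with the black oblong outline of the gauge block, a small pale square in its middle. Point: outline's centre, on the tile's top face; x along the outline's length.
- outline_knob (a point): such a tile with the black round outline of the front knob, 48 mm across. Point: outline's centre, on the tile's top face.
- tape: bystander: roll of masking tape lying flat, 100 mm across, 25 mm high; origin under its centre
- glue: bystander: white glue bottle with an orange cap, 60 mm across, 165 mm tall; origin under its centre
Mind the look-alikes: they are no part of the job. What is meant by the part that bears clamp is not pink or turquoise, and is the larger of those in its own colour.

How it is judged:
On the way:
1. the clamp arm is lifted past its hold-open point and stays up (value of joint clamp above 1.5 rad), for 0.2 s.
At the end, for the whole second after the job is handed in: Each part lies released and at rest on the tile with its own outline, within 12 mm of the outline's centre and (knob apart) 12 degrees of its direction, rear handle and wedge the right way round; all flat, the knob upright; the clamp arm stands open (joint above 1.5) (x of outline_tote in the frame of tote_mid between -0.086 and -0.054 m and y of tote_mid in the frame of outline_tote between -0.012 and 0.012 m and angle between the x axis of tote_mid and the x axis of outline_tote, either way round below 0.22 rad and z of tote_mid in the frame of outline_tote between 0.007 and 0.017 m and angle between each of tote_mid, wedge_mid, stock_mid, knob_mid's own z axis and vertical below 0.15 rad and linear speed of each of tote, wedge, stock, knob below 0.02 m/s and angular speed of each of tote, wedge, stock, knob below 0.2 rad/s and x of outline_wedge in the frame of wedge_mid between -0.086 and -0.054 m and y of wedge_mid in the frame of outline_wedge between -0.012 and 0.012 m and angle between the x axis of wedge_mid and the x axis of outline_wedge, either way round below 0.22 rad and z of wedge_mid in the frame of outline_wedge between 0.003 and 0.013 m and horizontal distance between stock_mid and outline_stock below 0.012 m and angle between the x axis of stock_mid and the x axis of outline_stock, either way round below 0.22 rad and z of stock_mid in the frame of outline_stock between 0.008 and 0.018 m and horizontal distance between knob_mid and outline_knob below 0.012 m and z of knob_mid in the frame of outline_knob between 0.019 and 0.029 m and value of joint clamp above 1.5 rad); the robot touches nothing.
It fails at once if the rear handle is pulled out, or dragged more than 12 mm, while the clamp arm is still down (distance of tote_mid from where it was at the start of the episode above 0.012 m and value of joint clamp below 0.6 rad).
It fails at once if a part is dropped: it moves faster than 0.8 m/s with no finger on it (a fall of more than about 30 mm) ((linear speed of tote above 0.8 m/s and contact force between the fingers and tote below 0.02 N) or (linear speed of wedge above 0.8 m/s and contact force between the fingers and wedge below 0.02 N) or (linear speed of stock above 0.8 m/s and contact force between the fingers and stock below 0.02 N) or (linear speed of knob above 0.8 m/s and contact force between the fingers and knob below 0.02 N)).
It fails at once if the tape roll or the glue bottle is pushed more than 30 mm or knocked over (distance of any of tape, glue from where it was at the start of the episode above 0.03 m or angle between any of tape, glue's own z axis and vertical above 0.5 rad).
It also fails if it takes over 134 s, if anything falls off the work surface, if the arm or the gripper's body presses on something with over 40 N, if the wrist force passes 120 N, or if a joint passes its speed limit or range.

## Working session

There is one attempt and no reset: what is moved stays moved. The work goes in short steps, Python scripts to look and compute and a tool call to move; the robot and the scene stay as the last step left them, time stands still between calls to the robot, and variables do not carry over. Pictures are saved under pics/ and viewed, at most 14 in all, crops included, and the job is handed in when it is done.

Besides the shell and the picture viewer there is one more tool, called as name(argument=value, ...) on one line, values as JSON. carry_out: Moves the arm, as the interface text tells. Its arguments: {"type":"object","properties":{"moves":{"type":"array","items":{"type":"object","properties":{"delta_pos":{"type":"array","items":{"type":"number"}},"twist":{"type":"array","items":{"type":"number"}},"gripper":{"type":"number"}}}}},"required":["moves"]}

```bash
mkdir -p pics
python3 - <<'E'
from workcell import arm, vision
import cv2
for n in("scene","top"):
    im=vision.read_camera(n); cv2.imwrite(f"pics/{n}0.png",im[...,::-1])
    print(n,vision.get_calibration(n))
print(arm.read_state(),arm.hold_point_z)
E
```

```text
scene {'intrinsics': array([[473.89466082,   0.        , 312.91926228],
       [  0.        , 473.89466082, 192.86210874],
       [  0.        ,   0.        ,   1.        ]]), 'eye': array([ 1.09830695, -0.38082864,  1.15092289]), 'orientation': array([0.54280588, 0.00159727, 0.98227635])}
top {'intrinsics': array([[387.10487474,   0.        , 322.66673476],
       [  0.        , 387.10487474, 199.00594283],
       [  0.        ,   0.        ,   1.        ]]), 'eye': array([ 0.40007394, -0.03732325,  1.04562506]), 'orientation': array([ 0.16040116,  0.00160927, -1.57188381])}
{'t': 0.1, 'joints': array([ 1.26539282,  0.33278174, -0.06470361,  1.46085419,  0.02159889,
        1.34989823, -0.08852021]), 'qd': array([ 7.35128399e-04, -3.40172390e-04,  2.39778885e-03, -8.92598995e-04,
       -3.59554599e-05, -1.99827626e-03,  4.64872459e-04]), 'tau': array([ 1.40241311e-03, -6.26747775e+01,  4.91719495e-02, -3.92431712e+01,
        1.62956247e-02,  6.94496950e-03,  9.78169464e-05]), 'ee_pos': array([ 0.17431199, -0.59985268,  0.23061382]), 'tcp_rot': array([-3.14034772e+00,  5.45716318e-05,  2.82805650e-01]), 'contact_force': array([-0.46014115,  0.73628919,  0.39783463]), 'ft_torque': array([0.03468784, 0.08067239, 0.01518727]), 'finger_force': 0.0, 'gripper_width': 1.0013292752562781} 0.0187
```

View pics/top0.png

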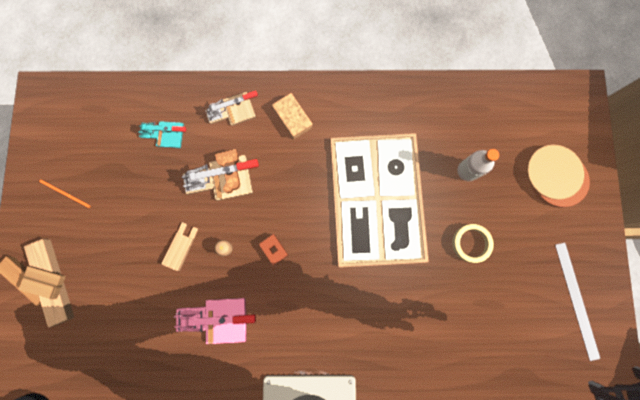

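View pics/scene0.png

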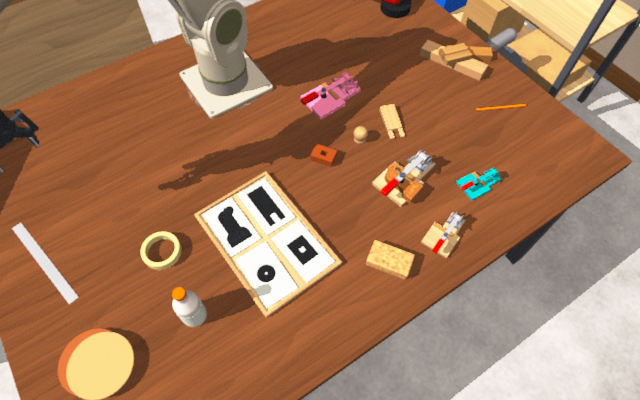

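```bash
cat > h.py <<'E'
import numpy as np, cv2
from workcell import arm, vision
from scipy.spatial.transform import Rotation as R
def cal(n):
    c=vision.get_calibration(n); return c["intrinsics"],np.array(c["eye"]),R.from_euler("xyz",c["orientation"]).as_matrix()
def back(n,px,z):
    K,e,M=cal(n); px=np.atleast_2d(np.asarray(px,float)); z=np.broadcast_to(z,len(px))
    d=np.c_[(px[:,0]-K[0,2])/K[0,0],-(px[:,1]-K[1,2])/K[1,1],-np.ones(len(px))]@M.T
    return e+d*((z-e[2])/d[:,2])[:,None]
def proj(n,P):
    K,e,M=cal(n); c=(np.atleast_2d(P)-e)@M
    return np.c_[K[0,2]+K[0,0]*c[:,0]/-c[:,2],K[1,2]+K[1,1]*c[:,1]/c[:,2]]
def crop(n,box,s,out,pts=None):
    im=vision.read_camera(n)[...,::-1]; x0,y0,x1,y1=box
    c=cv2.resize(im[y0:y1,x0:x1],None,fx=s,fy=s,interpolation=cv2.INTER_CUBIC)
    if pts is not None:
        for p in proj(n,pts): cv2.circle(c,tuple(int(v) for v in ((p+.5-[x0,y0])*s)),3,(0,255,0),1)
    cv2.imwrite(out,c)
E
python3 - <<'E'
from h import *
crop("top",(155,140,315,280),4.25,"pics/t1.png")
crop("top",(325,125,435,275),4,"pics/t2.png")
crop("scene",(340,90,490,220),4.6,"pics/s1.png")
E
```

```text
(no output)
```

View pics/t1.png

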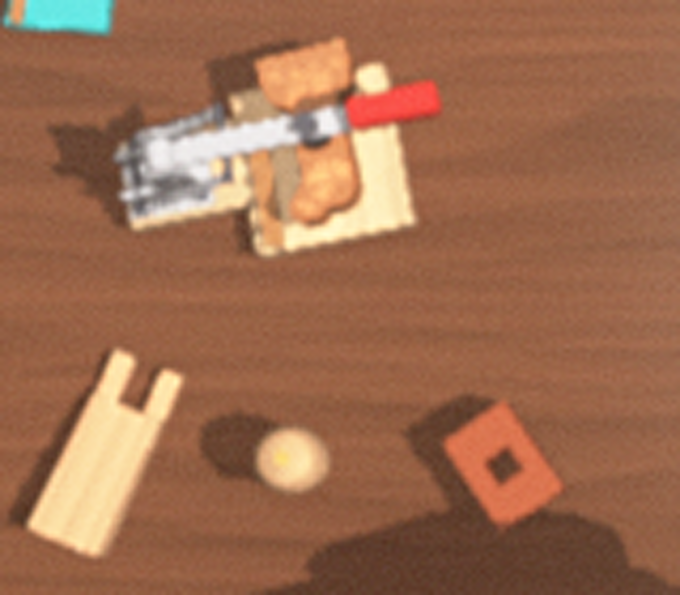

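View pics/t2.png

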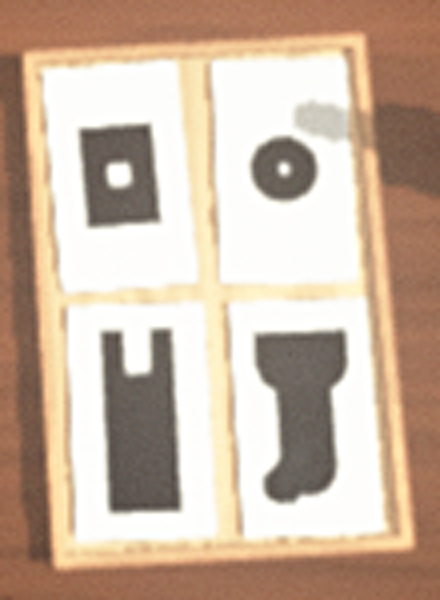

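View pics/s1.png

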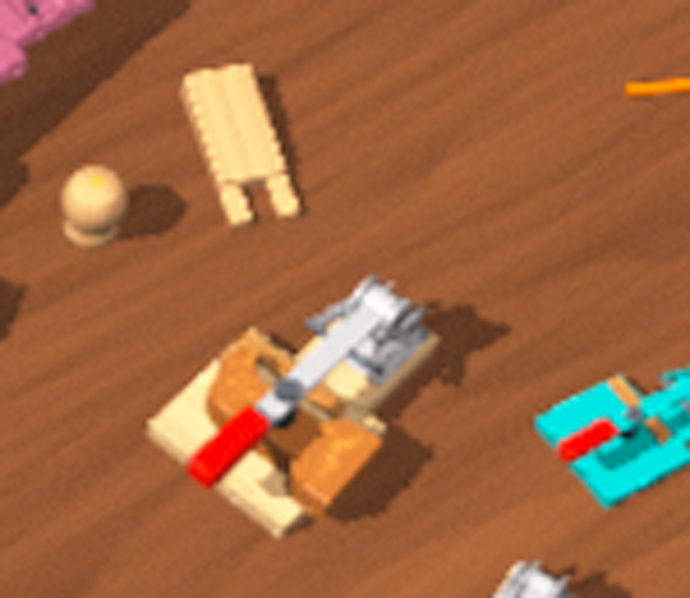

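```bash
cat > meas.py <<'E'
from h import *
im=vision.read_camera("top"); hsv=cv2.cvtColor(cv2.resize(im,None,fx=4,fy=4,interpolation=cv2.INTER_CUBIC),cv2.COLOR_RGB2HSV)
def blobs(lo,hi,box,z,amin,name):
    m=cv2.inRange(hsv,np.array(lo),np.array(hi)); k=np.zeros_like(m); x0,y0,x1,y1=[4*v for v in box]; k[y0:y1,x0:x1]=m[y0:y1,x0:x1]
    for c in cv2.findContours(k,cv2.RETR_EXTERNAL,cv2.CHAIN_APPROX_NONE)[0]:
        if cv2.contourArea(c)<amin*16: continue
        P=back("top",(c[:,0]+.5)/4-.5,z)[:,:2]
        r=cv2.minAreaRect((P*1000).astype(np.float32))
        print(name,"c",np.round(r[0],1),"size",np.round(r[1],1),"ang",round(r[2],1),"px",np.round(c[:,0].mean(0)/4))
blobs((0,0,0),(180,255,110),(337,140,421,260),.013,60,"outline")
blobs((0,200,150),(6,255,255),(235,155,262,175),.070,20,"red")
blobs((0,140,150),(11,200,255),(255,230,292,268),.026,60,"stock")
blobs((10,60,150),(30,200,255),(160,218,203,275),.014,60,"wedge")
blobs((10,60,120),(30,200,255),(212,236,236,260),.028,60,"knob")
E
python3 meas.py
python3 - <<'E'
from h import *
T=lambda x,y,b,s:[b[0]+x/s,b[1]+y/s]
b=(155,140);s=4.25
f=lambda n,l,z,cam="top",b=b,s=s:print(n,np.round(back(cam,[T(x,y,b,s) for x,y in l],z)*1000).astype(int).tolist())
f("dot",[(283,458)],.048)
f("wedge blunt, top",[(28,524),(100,556)],.020); f("wedge tips",[(113,348),(131,355),(162,369),(184,377)],.008)
f("stock",[(445,440),(507,402),(563,487),(505,526)],.026)
f("stock hole",[(504,465)],.026)
f("grip ends",[(350,113),(438,97)],.070)
f("tote foot edge",[(257,58),(347,38)],.039); f("tote horn",[(293,215),(325,220),(358,195)],.039)
f("tote mid sides",[(275,105),(350,105),(300,150),(355,150)],.039)
f("jig base",[(415,222),(262,255),(375,65)],.015)
f("hinge bracket",[(118,150),(130,190)],.075)
b=(340,90);s=4.6
f("S grip",[(200,475),(255,415)],.068,"scene",b,s); f("S dot",[(97,181)],.048,"scene",b,s)
f("S wedge tips",[(228,222),(250,215),(278,215),(298,210)],.008,"scene",b,s)
f("S wedge blunt",[(182,78),(250,66)],.02,"scene",b,s)
E
```

```text
outline c [ 487.1 -244.6] size [107.8  57.2] ang 2.3 px [400. 227.]
outline c [ 484.2 -134.2] size [117.1  43.9] ang 2.3 px [360. 229.]
outline c [ 656.4 -235.4] size [40.4 38.7] ang 89.9 px [396. 167.]
outline c [ 652.3 -122.7] size [64.8 45.3] ang 4.6 px [355. 169.]
stock c [444.6  97.3] size [92.6 59. ] ang 30.9 px [273. 243.]
wedge c [375.6 335.6] size [112.4  16.1] ang 89.9 px [181. 273.]
wedge c [446.3 340.4] size [143.7 114.3] ang 2.8 px [183. 238.]
knob c [436.9 222.4] size [62.6 61.6] ang 89.9 px [224. 247.]
dot [[435, 223, 48]]
wedge blunt, top [[396, 386, 20], [377, 340, 20]]
wedge tips [[506, 344, 8], [502, 332, 8], [493, 312, 8], [488, 298, 8]]
stock [[447, 129, 26], [470, 91, 26], [418, 56, 26], [395, 91, 26]]
stock hole [[432, 93, 26]]
grip ends [[643, 185, 70], [653, 132, 70]]
tote foot edge [[687, 252, 39], [700, 195, 39]]
tote horn [[586, 225, 39], [583, 205, 39], [598, 185, 39]]
tote mid sides [[656, 239, 39], [656, 192, 39], [627, 222, 39], [627, 188, 39]]
jig base [[586, 154, 15], [564, 250, 15], [689, 182, 15]]
hinge bracket [[619, 323, 75], [595, 315, 75]]
S grip [[660, 136, 68], [645, 189, 68]]
S dot [[441, 227, 48]]
S wedge tips [[492, 300, 8], [496, 316, 8], [506, 331, 8], [510, 345, 8]]
S wedge blunt [[385, 344, 20], [402, 389, 20]]
```

Run:
```python
from h import *
for cam,box in(("top",(337,140,421,260)),("scene",(205,180,335,305))):
    im=vision.read_camera(cam); g=cv2.resize(im,None,fx=4,fy=4,interpolation=cv2.INTER_CUBIC).max(2)
    m=(g<135).astype(np.uint8); k=np.zeros_like(m); x0,y0,x1,y1=[4*v for v in box]; k[y0:y1,x0:x1]=m[y0:y1,x0:x1]
    for c in cv2.findContours(k,cv2.RETR_EXTERNAL,cv2.CHAIN_APPROX_NONE)[0]:
        if cv2.contourArea(c)<60*16: continue
        P=back(cam,(c[:,0]+.5)/4-.5,.013)[:,:2]; r=cv2.minAreaRect((P*1000).astype(np.float32))
        print(cam,np.round(r[0],1),np.round(r[1],1),round(r[2],1))
T=lambda x,y,b,s:[b[0]+(x+.5)/s-.5,b[1]+(y+.5)/s-.5]
for cam,b,s,dot,tips,bl,gr in(("top",(155,140),4.25,(283,458),[(113,348),(184,377)],[(28,524),(100,556)],[(350,113),(438,97)]),
  ("scene",(340,90),4.6,(97,181),[(298,210),(228,222)],[(250,66),(182,78)],[(255,415),(200,475)])):
    f=lambda l,z:np.round(back(cam,[T(x,y,b,s) for x,y in l],z)[:,:2]*1000,1).tolist()
    print(cam,f([dot],.048),f(tips,.008),f(bl,.02),f(gr,.070))
```

```text
top [ 487.1 -244.7] [110.5  58.8] 2.1
top [ 484.3 -134.4] [118.8  45.4] 1.9
top [ 656.5 -235.4] [41.8 41.6] 88.4
top [ 652.1 -122.6] [66.6 47.1] 4.4
scene [ 659.9 -337.3] [124.3  44.2] 56.3
scene [ 751.4 -159.1] [  8.  157.9] 3.1
scene [ 657.5 -233.1] [44.9 44.8] 84.6
scene [ 653.8 -120.6] [70.1 50.1] 4.6
scene [ 489.  -242.1] [113.7  61.9] 2.2
scene [ 486.2 -132.1] [122.  48.] 1.9
scene [567.3 -56.2] [280.2  13.5] 3.0
top [[436.4, 224.0]] [[507.1, 345.0], [488.7, 299.1]] [[397.2, 386.7], [377.8, 341.2]] [[644.3, 185.9], [654.2, 132.5]]
scene [[438.9, 227.1]] [[508.3, 344.9], [490.4, 300.3]] [[400.1, 389.1], [382.8, 343.9]] [[644.3, 187.5], [658.9, 135.0]]
```

```bash
cat > plan.py <<'E'
import sys, json
from h import *
# args: x y z(mm) yaw(deg) nrows ; prints rows (tool-frame mm, deg) from the present pose, with tilt removed on the way
def plan(p,yaw,n,tilt=0):
    s=arm.read_state(); P=np.array(s["ee_pos"])*1000; M=R.from_euler("xyz",s["tcp_rot"])
    G=R.from_euler("z",yaw,degrees=True)*R.from_euler("x",np.pi); p=np.array(p,float)
    print("t",round(s["t"],2),"now",P.round(1),np.degrees(s["tcp_rot"]).round(1),"q",np.round(s["joints"],2),"F",np.round(s["contact_force"],1),"w",round(s["gripper_width"],3),round(s["finger_force"],1))
    for k in range(n):
        d=M.inv().apply((p-P)/(n-k)); w=np.degrees((M.inv()*G).as_rotvec())/(n-k)
        d=d.round(0 if k<n-1 else 1); w=w.round(1)
        print([*(d/1000).round(4).tolist()],w.tolist(), "BIG" if np.linalg.norm(d)>62 or np.linalg.norm(w)>10.7 else "")
        P=P+M.apply(d); M=M*R.from_rotvec(np.radians(w))
if __name__=="__main__":
    a=[float(v) for v in sys.argv[1:]]; plan(a[:3],a[3],int(a[4]))
E
python3 plan.py 650 160 150 103 16
```

```text
t 0.4 now [ 174.4 -600.2  231.2] [-180.    -0.    16.2] q [ 1.27  0.33 -0.06  1.46  0.02  1.35 -0.09] F [ 0.1  0.1 -0.3] w 0.997 0.0
[0.042, -0.037, 0.005] [-0.0, -0.0, -5.4] 
[0.045, -0.033, 0.005] [-0.0, -0.0, -5.4] 
[0.048, -0.029, 0.005] [-0.0, -0.0, -5.4] 
[0.051, -0.024, 0.005] [-0.0, -0.0, -5.4] 
[0.053, -0.019, 0.005] [-0.0, -0.0, -5.4] 
[0.054, -0.014, 0.005] [-0.0, -0.0, -5.4] 
[0.055, -0.009, 0.005] [-0.0, -0.0, -5.4] 
[0.056, -0.004, 0.005] [-0.0, -0.0, -5.4] 
[0.056, 0.001, 0.005] [-0.0, -0.0, -5.4] 
[0.056, 0.007, 0.005] [-0.0, -0.0, -5.5] 
[0.055, 0.012, 0.005] [-0.0, -0.0, -5.4] 
[0.053, 0.017, 0.005] [-0.0, -0.0, -5.5] 
[0.052, 0.022, 0.005] [-0.0, -0.0, -5.4] 
[0.049, 0.027, 0.005] [-0.0, -0.0, -5.5] 
[0.047, 0.031, 0.006] [0.0, -0.0, -5.4] 
[0.043, 0.0349, 0.0053] [0.0, -0.0, -5.5]
```

carry_out(moves=[{"delta_pos": [0.042,-0.037,0],"twist": [0,0,-5.4],"gripper": 0},{"delta_pos": [0.045,-0.033,0],"twist": [0,0,-5.4],"gripper": 0},{"delta_pos": [0.048,-0.029,0],"twist": [0,0,-5.4],"gripper": 0},{"delta_pos": [0.051,-0.024,0],"twist": [0,0,-5.4],"gripper": 0},{"delta_pos": [0.053,-0.019,0],"twist": [0,0,-5.4],"gripper": 0},{"delta_pos": [0.054,-0.014,0],"twist": [0,0,-5.4],"gripper": 0},{"delta_pos": [0.055,-0.009,0],"twist": [0,0,-5.4],"gripper": 0},{"delta_pos": [0.056,-0.004,0],"twist": [0,0,-5.4],"gripper": 0},{"delta_pos": [0.056,0.001,0],"twist": [0,0,-5.4],"gripper": 0},{"delta_pos": [0.056,0.007,0],"twist": [0,0,-5.5],"gripper": 0},{"delta_pos": [0.055,0.012,0],"twist": [0,0,-5.4],"gripper": 0},{"delta_pos": [0.053,0.017,0],"twist": [0,0,-5.5],"gripper": 0}])

```text
t: 1.9
ee_pos: [0.533, -0.0292, 0.2316]
tcp_rot: [3.141, 0.0, 1.42]
contact_force: [0.8, -1.2, 0.5]
gripper_width: 1.0
finger_force: 0.0
```

```bash
python3 plan.py 650 160 120 103 6
```

```text
t 1.9 now [533.  -29.2 231.6] [179.9   0.   81.4] q [ 0.59  0.19 -0.69  1.67  0.13  1.32 -0.28] F [ 0.8 -1.2  0.5] w 1.0 0.0
[0.034, 0.015, 0.019] [0.0, 0.0, -3.6] 
[0.033, 0.017, 0.019] [0.0, 0.0, -3.6] 
[0.032, 0.018, 0.018] [0.0, 0.0, -3.6] 
[0.031, 0.021, 0.019] [0.0, 0.0, -3.6] 
[0.03, 0.022, 0.018] [0.0, 0.0, -3.6] 
[0.0276, 0.0244, 0.0186] [0.0, 0.0, -3.6]
```

carry_out(moves=[{"delta_pos": [0.034,0.015,0.019],"twist": [0,0,-3.6],"gripper": 0},{"delta_pos": [0.033,0.017,0.019],"twist": [0,0,-3.6],"gripper": 0},{"delta_pos": [0.032,0.018,0.018],"twist": [0,0,-3.6],"gripper": 0},{"delta_pos": [0.031,0.021,0.019],"twist": [0,0,-3.6],"gripper": 0},{"delta_pos": [0.03,0.022,0.018],"twist": [0,0,-3.6],"gripper": 0},{"delta_pos": [0.0276,0.0244,0.0186],"twist": [0,0,-3.6],"gripper": 0},{"delta_pos": [0,0,0],"twist": [0,0,0],"gripper": 0}])

```text
t: 2.78
ee_pos: [0.6487, 0.1613, 0.1175]
tcp_rot: [-3.139, -0.002, 1.798]
contact_force: [-0.2, -1.1, 0.0]
gripper_width: 0.999
finger_force: 0.0
```

```bash
python3 plan.py 650 160 47 103 5; python3 -c "
from h import *
crop('scene',(330,70,480,220),4,'pics/s2.png',[[.65,.16,.075],[.65,.16,.12],[.641,.212,.039]])"
```

```text
t 2.77 now [648.7 161.3 117.5] [-1.798e+02 -1.000e-01  1.030e+02] q [ 0.2   0.62 -0.73  1.43  0.42  1.25 -0.35] F [-0.2 -1.1  0. ] w 0.999 0.0
[-0.0, 0.0, 0.014] [-0.0, -0.0, 0.0] 
[-0.0, 0.0, 0.014] [-0.0, -0.0, 0.0] 
[-0.001, 0.0, 0.014] [-0.1, -0.0, 0.0] 
[-0.0, 0.001, 0.014] [-0.0, -0.1, 0.0] 
[-0.0007, 0.0001, 0.0145] [-0.1, -0.0, 0.0]
```

View pics/s2.png

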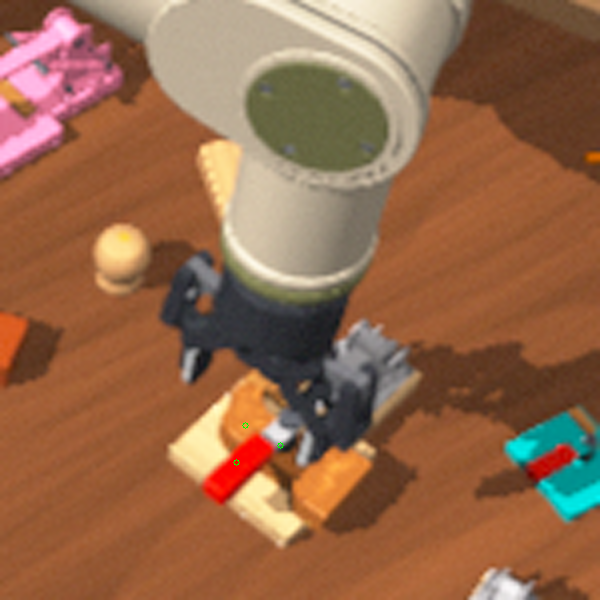

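The picture shows the red grip centred on my predicted mark (236,462), with the fingers straddling it at about (190,370) and (308,455). I'll descend and grip.

carry_out(moves=[{"delta_pos": [0,0,0.014],"gripper": 0,"twist": [0,0,0]},{"delta_pos": [0,0,0.014],"gripper": 0,"twist": [0,0,0]},{"delta_pos": [0,0,0.014],"gripper": 0,"twist": [0,0,0]},{"delta_pos": [0,0,0.014],"gripper": 0,"twist": [0,0,0]},{"delta_pos": [-0.001,0.001,0.0135],"gripper": 0,"twist": [0,0,0]},{"delta_pos": [0,0,0],"gripper": 1,"twist": [0,0,0]},{"delta_pos": [0,0,0],"gripper": 1,"twist": [0,0,0]},{"delta_pos": [0,0,0],"gripper": 1,"twist": [0,0,0]},{"delta_pos": [0,0,0],"gripper": 1,"twist": [0,0,0]},{"delta_pos": [0,0,0],"gripper": 1,"twist": [0,0,0]},{"delta_pos": [0,0,0],"gripper": 1,"twist": [0,0,0]}])

```text
t: 4.2
ee_pos: [0.6506, 0.1576, 0.051]
tcp_rot: [-3.141, 0.0, 1.794]
contact_force: [-4.1, -2.6, 6.3]
gripper_width: 0.22
finger_force: 58.8
```

carry_out(moves=[{"delta_pos": [0.001,0,-0.0145],"twist": [0,0,0],"gripper": 1},{"delta_pos": [0.002,0,-0.0145],"twist": [0,0,0],"gripper": 1},{"delta_pos": [0.0035,0,-0.014],"twist": [0,0,0],"gripper": 1},{"delta_pos": [0.005,0,-0.014],"twist": [0,0,0],"gripper": 1},{"delta_pos": [0.0065,0,-0.013],"twist": [0,0,0],"gripper": 1},{"delta_pos": [0.0075,0,-0.0125],"twist": [0,0,0],"gripper": 1},{"delta_pos": [0.009,0,-0.0115],"twist": [0,0,0],"gripper": 1}])

```text
t: 5.08
ee_pos: [0.643, 0.1921, 0.1434]
tcp_rot: [3.141, -0.001, 1.795]
contact_force: [6.4, 6.7, -14.8]
gripper_width: 0.219
finger_force: 59.0
```

carry_out(moves=[{"delta_pos": [0.01,0,-0.0105],"twist": [0,0,0],"gripper": 1},{"delta_pos": [0.011,0,-0.0095],"twist": [0,0,0],"gripper": 1},{"delta_pos": [0.012,0,-0.0085],"twist": [0,0,0],"gripper": 1},{"delta_pos": [0.0125,0,-0.007],"twist": [0,0,0],"gripper": 1},{"delta_pos": [0.0135,0,-0.006],"twist": [0,0,0],"gripper": 1},{"delta_pos": [0.0135,0,-0.004],"twist": [0,0,0],"gripper": 1}])

```text
t: 5.82
ee_pos: [0.6283, 0.2611, 0.1898]
tcp_rot: [3.139, 0.002, 1.793]
contact_force: [7.0, 0.7, -6.3]
gripper_width: 0.217
finger_force: 61.1
```

```bash
python3 -c "
from h import *
crop('scene',(330,50,480,220),3.5,'pics/s3.png')"
```

```text
(no output)
```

View pics/s3.png

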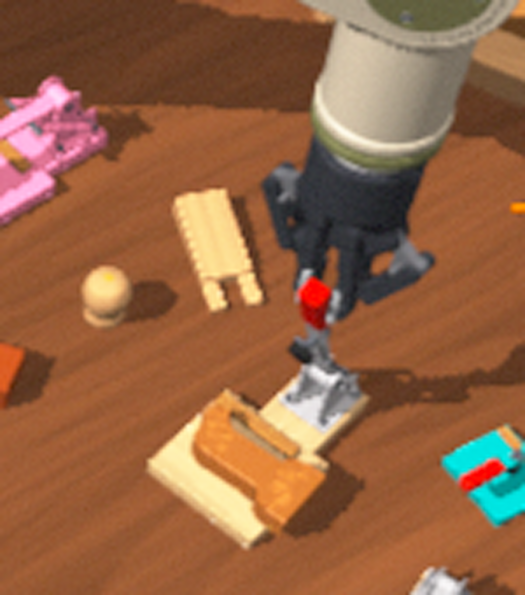

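carry_out(moves=[{"delta_pos": [0,0,0],"twist": [0,0,0],"gripper": 0},{"delta_pos": [0,0,0],"twist": [0,0,0],"gripper": 0},{"delta_pos": [0,0,0],"twist": [0,0,0],"gripper": 0},{"delta_pos": [0,0,0],"twist": [0,0,0],"gripper": 0},{"delta_pos": [0,0,-0.03],"twist": [0,0,0],"gripper": 0},{"delta_pos": [-0.01,0,-0.04],"twist": [0,0,0],"gripper": 0},{"delta_pos": [-0.03,0,-0.01],"twist": [0,0,0],"gripper": 0},{"delta_pos": [-0.04,0,0],"twist": [0,0,0],"gripper": 0}])

```text
t: 6.88
ee_pos: [0.6448, 0.1845, 0.2712]
tcp_rot: [3.139, -0.001, 1.796]
contact_force: [0.2, -0.0, -0.7]
gripper_width: 1.004
finger_force: 0.0
```

Run:
```python
from h import *
crop('scene',(330,50,480,220),3.5,'pics/s4.png')
from plan import plan
c,s=np.cos(np.radians(13)),np.sin(np.radians(13))
plan([641+3*s,212-3*c,150],13,10)
```

```text
t 6.92 now [647.4 176.4 270.2] [179.9   0.2 102.4] q [ 0.16  0.52 -0.76  1.23  0.36  1.52 -0.33] F [ 3.2 -6.1 -0.3] w 0.997 0.0
[0.003, 0.0, 0.012] [0.0, 0.0, 8.9] 
[0.003, -0.0, 0.012] [0.0, 0.0, 8.9] 
[0.003, -0.001, 0.012] [0.0, 0.0, 9.0] 
[0.003, -0.001, 0.012] [0.0, 0.0, 8.9] 
[0.003, -0.002, 0.012] [0.0, 0.0, 9.0] 
[0.003, -0.002, 0.012] [0.0, 0.0, 8.9] 
[0.002, -0.003, 0.012] [0.1, -0.0, 9.0] 
[0.002, -0.003, 0.012] [0.0, 0.0, 8.9] 
[0.001, -0.003, 0.012] [0.1, 0.0, 9.0] 
[0.0001, -0.0038, 0.0122] [0.0, 0.0, 8.9]
```

View pics/s4.png

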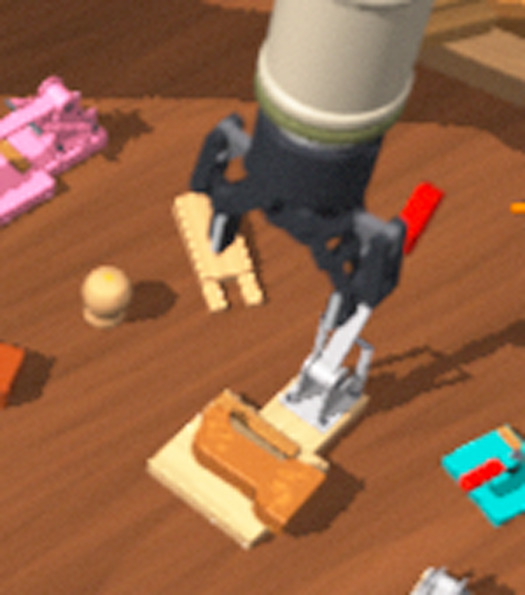

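Run:
```python
from h import *
im=cv2.imread('pics/s4.png'); b=np.array([330,50])
a=np.radians(13); M=np.array([[np.cos(a),-np.sin(a)],[np.sin(a),np.cos(a)]])
L=np.array([[55,29],[55,-29],[35,-16.5],[-55,-16.5],[-55,16.5],[35,16.5]])/1000
P=np.c_[L@M.T+[.641,.212],np.full(6,.039)]
q=((proj("scene",P)-b+.5)*3.5)
big=cv2.resize(im[350:560,130:350],None,fx=2.5,fy=2.5,interpolation=cv2.INTER_CUBIC)
cv2.polylines(big,[((q-[130,350])*2.5).astype(np.int32)],True,(0,255,0),1)
cv2.imwrite('pics/s4o.png',big)
```

```text
(no output)
```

View pics/s4o.png

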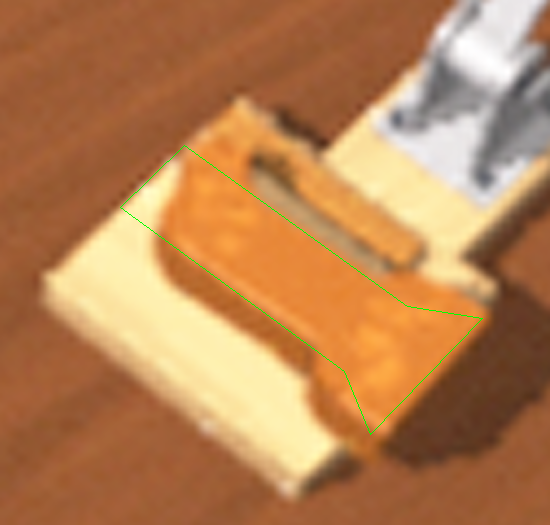

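carry_out(moves=[{"delta_pos": [0.003,0,0.01],"twist": [0,0,8.9],"gripper": 0},{"delta_pos": [0.003,0,0.01],"twist": [0,0,8.9],"gripper": 0},{"delta_pos": [0.003,-0.001,0.01],"twist": [0,0,8.9],"gripper": 0},{"delta_pos": [0.003,-0.001,0.01],"twist": [0,0,8.9],"gripper": 0.3},{"delta_pos": [0.003,-0.002,0.01],"twist": [0,0,9],"gripper": 0.5},{"delta_pos": [0.003,-0.002,0.01],"twist": [0,0,9],"gripper": 0.5},{"delta_pos": [0.002,-0.003,0.01],"twist": [0,0,9],"gripper": 0.5},{"delta_pos": [0.002,-0.003,0.01],"twist": [0,0,9],"gripper": 0.5},{"delta_pos": [0.001,-0.003,0.01],"twist": [0,0,9],"gripper": 0.5},{"delta_pos": [0,-0.004,0.01],"twist": [0,0,9],"gripper": 0.5},{"delta_pos": [0,0,0],"twist": [0,0,0],"gripper": 0.5}])

```text
t: 8.3
ee_pos: [0.6379, 0.2173, 0.1689]
tcp_rot: [3.141, 0.002, 0.232]
contact_force: [0.7, -0.4, 0.9]
gripper_width: 0.5
finger_force: 0.0
```

```bash
python3 plan.py 641.7 209 19 13 6
```

```text
t 8.3 now [637.9 217.3 168.9] [1.80e+02 1.00e-01 1.33e+01] q [-0.05  0.52 -0.49  1.37  0.25  1.31 -1.89] F [ 0.7 -0.4  0.9] w 0.5 0.0
[0.0, 0.001, 0.025] [0.0, 0.0, 0.0] 
[0.0, 0.002, 0.025] [0.0, 0.0, 0.1] 
[0.001, 0.001, 0.025] [0.0, 0.0, 0.0] 
[0.0, 0.002, 0.025] [0.0, 0.0, 0.1] 
[0.001, 0.001, 0.025] [0.0, 0.0, 0.0] 
[0.0001, 0.0019, 0.0249] [0.0, 0.1, 0.1]
```

carry_out(moves=[{"delta_pos": [0,0.002,0.03],"twist": [0,0,0],"gripper": 0.5},{"delta_pos": [0.001,0.002,0.03],"twist": [0,0,0.1],"gripper": 0.5},{"delta_pos": [0,0.002,0.03],"twist": [0,0,0],"gripper": 0.5},{"delta_pos": [0.001,0.002,0.025],"twist": [0,0,0.1],"gripper": 0.5},{"delta_pos": [0,0,0.02],"twist": [0,0,0],"gripper": 0.5},{"delta_pos": [0,0,0.01],"twist": [0,0,0],"gripper": 0.5},{"delta_pos": [0,0,0.005],"twist": [0,0,0],"gripper": 0.5},{"delta_pos": [0,0,0],"twist": [0,0,0],"gripper": 0.5}])

```text
t: 9.3
ee_pos: [0.6425, 0.2099, 0.0201]
tcp_rot: [-3.142, -0.001, 0.227]
contact_force: [-1.0, -0.4, 0.2]
gripper_width: 0.502
finger_force: 0.0
```

Clear, no contact. Close and lift.

carry_out(moves=[{"delta_pos": [0,0,0],"twist": [0,0,0],"gripper": 1},{"delta_pos": [0,0,0],"twist": [0,0,0],"gripper": 1},{"delta_pos": [0,0,0],"twist": [0,0,0],"gripper": 1},{"delta_pos": [0,0,0],"twist": [0,0,0],"gripper": 1},{"delta_pos": [0,0,-0.01],"twist": [0,0,0],"gripper": 1},{"delta_pos": [0,0,-0.02],"twist": [0,0,0],"gripper": 1},{"delta_pos": [0,0,-0.03],"twist": [0,0,0],"gripper": 1},{"delta_pos": [0,0,-0.04],"twist": [0,0,0],"gripper": 1},{"delta_pos": [0,0,-0.04],"twist": [0,0,0],"gripper": 1}])

```text
t: 10.42
ee_pos: [0.6422, 0.2097, 0.1624]
tcp_rot: [-3.142, -0.001, 0.227]
contact_force: [0.1, 0.6, -0.8]
gripper_width: 0.373
finger_force: 60.0
```

```bash
python3 plan.py 488 -243.5 80 2.1 12
```

```text
t 10.43 now [642.2 209.7 162.4] [-1.8e+02 -1.0e-01  1.3e+01] q [-0.04  0.53 -0.49  1.38  0.25  1.29 -1.89] F [ 0.1  0.6 -0.8] w 0.373 60.0
[-0.021, 0.034, 0.007] [-0.0, -0.0, 0.9] 
[-0.02, 0.034, 0.007] [-0.0, -0.0, 0.9] 
[-0.02, 0.035, 0.007] [-0.0, -0.0, 0.9] 
[-0.019, 0.035, 0.007] [-0.0, -0.0, 0.9] 
[-0.019, 0.035, 0.007] [-0.0, -0.0, 0.9] 
[-0.018, 0.035, 0.007] [-0.0, -0.0, 0.9] 
[-0.018, 0.036, 0.007] [-0.0, -0.0, 0.9] 
[-0.017, 0.036, 0.007] [-0.0, -0.0, 0.9] 
[-0.017, 0.036, 0.007] [-0.0, -0.0, 0.9] 
[-0.016, 0.037, 0.006] [-0.0, -0.0, 0.9] 
[-0.016, 0.037, 0.007] [-0.0, -0.0, 1.0] 
[-0.015, 0.0367, 0.0061] [-0.0, -0.0, 0.9]
```

carry_out(moves=[{"delta_pos": [-0.021,0.034,0.004],"twist": [0,0,0.9],"gripper": 1},{"delta_pos": [-0.02,0.034,0.004],"twist": [0,0,0.9],"gripper": 1},{"delta_pos": [-0.02,0.035,0.004],"twist": [0,0,0.9],"gripper": 1},{"delta_pos": [-0.019,0.035,0.004],"twist": [0,0,0.9],"gripper": 1},{"delta_pos": [-0.019,0.035,0.004],"twist": [0,0,0.9],"gripper": 1},{"delta_pos": [-0.018,0.035,0.007],"twist": [0,0,0.9],"gripper": 1},{"delta_pos": [-0.018,0.036,0.007],"twist": [0,0,0.9],"gripper": 1},{"delta_pos": [-0.017,0.036,0.007],"twist": [0,0,0.9],"gripper": 1},{"delta_pos": [-0.017,0.036,0.007],"twist": [0,0,0.9],"gripper": 1},{"delta_pos": [-0.016,0.037,0.007],"twist": [0,0,0.9],"gripper": 1},{"delta_pos": [-0.016,0.037,0.007],"twist": [0,0,1],"gripper": 1},{"delta_pos": [-0.015,0.037,0.007],"twist": [0,0,0.9],"gripper": 1}])

```text
t: 11.92
ee_pos: [0.4878, -0.2451, 0.092]
tcp_rot: [3.141, -0.001, 0.036]
contact_force: [0.8, -0.2, 0.0]
gripper_width: 0.372
finger_force: 60.1
```

```bash
python3 plan.py 488.5 -243.5 20 2.1 6
```

```text
t 11.93 now [ 487.8 -245.1   92. ] [ 1.8e+02 -1.0e-01  2.1e+00] q [ 0.63  0.3  -0.29  1.82  0.1   1.03 -1.23] F [ 0.8 -0.2  0. ] w 0.372 60.1
[0.0, -0.0, 0.012] [0.0, -0.0, -0.0] 
[0.0, -0.0, 0.012] [0.0, -0.0, -0.0] 
[0.0, -0.0, 0.012] [0.0, -0.0, -0.0] 
[0.0, -0.001, 0.012] [0.0, -0.0, -0.0] 
[0.0, -0.0, 0.012] [0.0, -0.0, -0.0] 
[0.0006, -0.0007, 0.012] [0.0, -0.1, -0.0]
```

carry_out(moves=[{"delta_pos": [0,0,0.02],"twist": [0,0,0],"gripper": 1},{"delta_pos": [0,-0.001,0.02],"twist": [0,0,0],"gripper": 1},{"delta_pos": [0,0,0.015],"twist": [0,0,0],"gripper": 1},{"delta_pos": [0,0,0.01],"twist": [0,0,0],"gripper": 1},{"delta_pos": [0,0,0.006],"twist": [0,0,0],"gripper": 1},{"delta_pos": [0,0,0],"twist": [0,0,0],"gripper": 1},{"delta_pos": [0,0,0],"twist": [0,0,0],"gripper": 1}])

```text
t: 12.8
ee_pos: [0.4882, -0.243, 0.0202]
tcp_rot: [3.141, -0.001, 0.037]
contact_force: [1.1, 0.0, -1.0]
gripper_width: 0.365
finger_force: 60.0
```

carry_out(moves=[{"delta_pos": [0,0,0.002],"twist": [0,0,0],"gripper": 1},{"delta_pos": [0,0,0.001],"twist": [0,0,0],"gripper": 1},{"delta_pos": [0,0,0],"twist": [0,0,0],"gripper": 1}])

```text
t: 13.18
ee_pos: [0.4884, -0.2431, 0.0187]
tcp_rot: [3.141, -0.001, 0.037]
contact_force: [-8.5, 3.1, 20.3]
gripper_width: 0.369
finger_force: 62.6
```

carry_out(moves=[{"delta_pos": [0,0,0],"twist": [0,0,0],"gripper": 0.35},{"delta_pos": [0,0,0],"twist": [0,0,0],"gripper": 0.35},{"delta_pos": [0,0,0],"twist": [0,0,0],"gripper": 0.35},{"delta_pos": [0,0,-0.015],"twist": [0,0,0],"gripper": 0.35},{"delta_pos": [0,0,-0.03],"twist": [0,0,0],"gripper": 0.35},{"delta_pos": [0,0,-0.04],"twist": [0,0,0],"gripper": 0.2},{"delta_pos": [0,0,-0.03],"twist": [0,0,0],"gripper": 0}])

```text
t: 14.05
ee_pos: [0.4884, -0.243, 0.1345]
tcp_rot: [3.141, -0.002, 0.037]
contact_force: [0.9, 0.5, -0.6]
gripper_width: 0.981
finger_force: 0.0
```

```bash
python3 plan.py 433 93.5 80 35.4 9
```

```text
t 14.05 now [ 488.4 -243.   134.5] [ 1.799e+02 -1.000e-01  2.100e+00] q [ 0.64  0.25 -0.29  1.78  0.08  1.12 -1.22] F [ 0.9  0.5 -0.6] w 0.981 0.0
[-0.005, -0.038, 0.006] [0.0, -0.0, -3.7] 
[-0.002, -0.038, 0.006] [0.0, -0.0, -3.7] 
[0.0, -0.038, 0.006] [0.0, -0.0, -3.7] 
[0.003, -0.038, 0.006] [0.0, -0.0, -3.7] 
[0.005, -0.037, 0.006] [0.0, -0.0, -3.7] 
[0.007, -0.037, 0.006] [0.0, -0.0, -3.7] 
[0.01, -0.037, 0.006] [0.0, -0.0, -3.7] 
[0.012, -0.036, 0.006] [0.1, -0.0, -3.7] 
[0.014, -0.0346, 0.0061] [0.0, -0.1, -3.7]
```

carry_out(moves=[{"delta_pos": [-0.005,-0.038,0],"twist": [0,0,-3.7],"gripper": 0},{"delta_pos": [-0.002,-0.038,0],"twist": [0,0,-3.7],"gripper": 0},{"delta_pos": [0,-0.038,0],"twist": [0,0,-3.7],"gripper": 0},{"delta_pos": [0.003,-0.038,0],"twist": [0,0,-3.7],"gripper": 0},{"delta_pos": [0.005,-0.037,0.01],"twist": [0,0,-3.7],"gripper": 0},{"delta_pos": [0.007,-0.037,0.01],"twist": [0,0,-3.7],"gripper": 0},{"delta_pos": [0.01,-0.037,0.01],"twist": [0,0,-3.7],"gripper": 0},{"delta_pos": [0.012,-0.036,0.012],"twist": [0,0,-3.7],"gripper": 0},{"delta_pos": [0.014,-0.035,0.012],"twist": [0,0,-3.7],"gripper": 0},{"delta_pos": [0,0,0.01],"twist": [0,0,0],"gripper": 0}])

```text
t: 15.3
ee_pos: [0.4316, 0.0972, 0.0679]
tcp_rot: [-3.141, -0.001, 0.624]
contact_force: [-0.1, -0.5, 0.4]
gripper_width: 1.001
finger_force: 0.0
```

```bash
python3 plan.py 433 93.5 4 35.4 5
```

```text
t 15.3 now [431.6  97.2  67.9] [-1.80e+02 -1.00e-01  3.58e+01] q [ 0.28  0.15 -0.63  2.08  0.11  0.94 -1.36] F [-0.1 -0.5  0.4] w 1.001 0.0
[-0.0, 0.001, 0.013] [-0.0, -0.0, 0.1] 
[-0.0, 0.001, 0.013] [-0.0, -0.0, 0.1] 
[-0.0, 0.001, 0.013] [-0.0, -0.0, 0.1] 
[-0.001, 0.0, 0.012] [-0.0, -0.0, 0.0] 
[-0.0001, 0.0008, 0.0129] [-0.0, -0.1, 0.1]
```

carry_out(moves=[{"delta_pos": [0,0,0.018],"twist": [0,0,0],"gripper": 0},{"delta_pos": [0,0,0.018],"twist": [0,0,0],"gripper": 0},{"delta_pos": [0,0,0.014],"twist": [0,0,0],"gripper": 0},{"delta_pos": [0,0,0.01],"twist": [0,0,0],"gripper": 0},{"delta_pos": [0,0,0],"twist": [0,0,0],"gripper": 0}])

```text
t: 15.92
ee_pos: [0.432, 0.0939, 0.0073]
tcp_rot: [-3.141, 0.001, 0.618]
contact_force: [-0.0, 0.0, 0.5]
gripper_width: 0.997
finger_force: 0.0
```

carry_out(moves=[{"delta_pos": [0.001,0,0.003],"twist": [0,0,0],"gripper": 0.3},{"delta_pos": [0,0,0],"twist": [0,0,0],"gripper": 1},{"delta_pos": [0,0,0],"twist": [0,0,0],"gripper": 1},{"delta_pos": [0,0,0],"twist": [0,0,0],"gripper": 1},{"delta_pos": [0,0,0],"twist": [0,0,0],"gripper": 1},{"delta_pos": [0,0,-0.01],"twist": [0,0,0],"gripper": 1},{"delta_pos": [0,0,-0.02],"twist": [0,0,0],"gripper": 1},{"delta_pos": [0,0,-0.03],"twist": [0,0,0],"gripper": 1},{"delta_pos": [0,0,-0.03],"twist": [0,0,0],"gripper": 1}])

```text
t: 17.05
ee_pos: [0.4328, 0.0947, 0.096]
tcp_rot: [-3.142, -0.0, 0.618]
contact_force: [0.8, -0.3, -1.0]
gripper_width: 0.52
finger_force: 61.3
```

```bash
python3 plan.py 653 -121.6 80 4.5 10
```

```text
t 17.05 now [432.8  94.7  96. ] [-180.    -0.    35.4] q [ 0.3   0.11 -0.64  2.05  0.08  1.   -1.33] F [ 0.8 -0.3 -1. ] w 0.52 61.3
[0.005, 0.03, 0.002] [-0.0, 0.0, 3.1] 
[0.007, 0.03, 0.002] [-0.0, 0.0, 3.1] 
[0.009, 0.03, 0.002] [-0.0, 0.0, 3.1] 
[0.01, 0.029, 0.001] [-0.0, 0.0, 3.1] 
[0.012, 0.029, 0.002] [-0.0, 0.0, 3.1] 
[0.013, 0.028, 0.001] [-0.0, 0.0, 3.1] 
[0.015, 0.027, 0.002] [-0.0, 0.0, 3.1] 
[0.016, 0.026, 0.001] [-0.0, 0.0, 3.1] 
[0.018, 0.025, 0.002] [-0.0, 0.0, 3.1] 
[0.0192, 0.0243, 0.001] [-0.0, 0.0, 3.0]
```

carry_out(moves=[{"delta_pos": [0.005,0.03,0],"twist": [0,0,3.1],"gripper": 1},{"delta_pos": [0.007,0.03,0],"twist": [0,0,3.1],"gripper": 1},{"delta_pos": [0.009,0.03,0],"twist": [0,0,3.1],"gripper": 1},{"delta_pos": [0.01,0.029,0],"twist": [0,0,3.1],"gripper": 1},{"delta_pos": [0.012,0.029,0],"twist": [0,0,3.1],"gripper": 1},{"delta_pos": [0.013,0.028,0],"twist": [0,0,3.1],"gripper": 1},{"delta_pos": [0.015,0.027,0],"twist": [0,0,3.1],"gripper": 1},{"delta_pos": [0.016,0.026,0.01],"twist": [0,0,3.1],"gripper": 1},{"delta_pos": [0.018,0.025,0.01],"twist": [0,0,3.1],"gripper": 1},{"delta_pos": [0.019,0.024,0.01],"twist": [0,0,3],"gripper": 1},{"delta_pos": [0,0,0.01],"twist": [0,0,0],"gripper": 1},{"delta_pos": [0,0,0],"twist": [0,0,0],"gripper": 1}])

```text
t: 18.55
ee_pos: [0.652, -0.1206, 0.0539]
tcp_rot: [-3.14, 0.002, 0.08]
contact_force: [0.2, 0.5, 0.0]
gripper_width: 0.528
finger_force: 61.3
```

```bash
python3 plan.py 653 -121.6 17 4.5 5
```

```text
t 18.55 now [ 652.  -120.6   53.9] [-1.799e+02  1.000e-01  4.600e+00] q [ 0.38  0.59 -0.36  1.52  0.22  1.08 -1.52] F [0.2 0.5 0. ] w 0.528 61.3
[0.0, 0.0, 0.007] [-0.0, 0.0, 0.0] 
[0.0, 0.0, 0.007] [-0.0, 0.0, 0.0] 
[0.0, 0.0, 0.008] [-0.0, 0.0, 0.0] 
[0.001, 0.001, 0.007] [-0.0, 0.1, 0.0] 
[0.0, 0.0001, 0.0079] [-0.1, 0.0, 0.1]
```

carry_out(moves=[{"delta_pos": [0.001,0.001,0.012],"twist": [0,0,0],"gripper": 1},{"delta_pos": [0,0,0.012],"twist": [0,0,0],"gripper": 1},{"delta_pos": [0,0,0.007],"twist": [0,0,0],"gripper": 1},{"delta_pos": [0,0,0.003],"twist": [0,0,0],"gripper": 1},{"delta_pos": [0,0,0.002],"twist": [0,0,0],"gripper": 1},{"delta_pos": [0,0,0],"twist": [0,0,0],"gripper": 1},{"delta_pos": [0,0,0],"twist": [0,0,0],"gripper": 1}])

```text
t: 19.42
ee_pos: [0.6543, -0.1225, 0.019]
tcp_rot: [3.141, -0.001, 0.079]
contact_force: [-0.7, -0.2, -0.1]
gripper_width: 0.526
finger_force: 61.3
```

carry_out(moves=[{"delta_pos": [-0.001,0,0.002],"twist": [0,0,0],"gripper": 1},{"delta_pos": [0,0,0.001],"twist": [0,0,0],"gripper": 1},{"delta_pos": [0,0,0],"twist": [0,0,0],"gripper": 1}])

```text
t: 19.8
ee_pos: [0.6541, -0.1224, 0.0183]
tcp_rot: [3.141, -0.002, 0.079]
contact_force: [-6.6, 0.6, 17.0]
gripper_width: 0.522
finger_force: 63.4
```

carry_out(moves=[{"delta_pos": [0,0,0],"twist": [0,0,0],"gripper": 0.25},{"delta_pos": [0,0,0],"twist": [0,0,0],"gripper": 0.25},{"delta_pos": [0,0,0],"twist": [0,0,0],"gripper": 0.25},{"delta_pos": [0,0,-0.015],"twist": [0,0,0],"gripper": 0.25},{"delta_pos": [0,0,-0.03],"twist": [0,0,0],"gripper": 0.25},{"delta_pos": [0,0,-0.04],"twist": [0,0,0],"gripper": 0.1},{"delta_pos": [0,0,-0.03],"twist": [0,0,0],"gripper": 0}])

```text
t: 20.68
ee_pos: [0.6537, -0.1225, 0.1338]
tcp_rot: [3.141, -0.002, 0.079]
contact_force: [1.2, -0.1, -0.1]
gripper_width: 1.0
finger_force: 0.0
```

```bash
python3 plan.py 437.6 225.5 90 4.5 9
```

```text
t 20.68 now [ 653.7 -122.5  133.8] [ 1.8e+02 -1.0e-01  4.5e+00] q [ 0.39  0.51 -0.38  1.45  0.19  1.22 -1.5 ] F [ 1.2 -0.1 -0.1] w 1.0 0.0
[-0.021, -0.04, 0.005] [0.0, -0.0, 0.0] 
[-0.021, -0.04, 0.005] [0.0, -0.0, 0.0] 
[-0.021, -0.041, 0.005] [0.0, -0.0, 0.0] 
[-0.021, -0.04, 0.005] [0.0, -0.0, 0.0] 
[-0.021, -0.041, 0.005] [0.0, -0.0, 0.0] 
[-0.021, -0.04, 0.005] [0.0, -0.0, 0.0] 
[-0.021, -0.041, 0.004] [0.0, -0.0, 0.0] 
[-0.021, -0.04, 0.005] [0.0, -0.1, 0.0] 
[-0.0202, -0.0409, 0.0042] [0.0, -0.0, 0.0]
```

carry_out(moves=[{"delta_pos": [-0.021,-0.04,0.005],"twist": [0,0,0],"gripper": 0},{"delta_pos": [-0.021,-0.04,0.005],"twist": [0,0,0],"gripper": 0},{"delta_pos": [-0.021,-0.041,0.005],"twist": [0,0,0],"gripper": 0},{"delta_pos": [-0.021,-0.04,0.005],"twist": [0,0,0],"gripper": 0},{"delta_pos": [-0.021,-0.041,0.005],"twist": [0,0,0],"gripper": 0},{"delta_pos": [-0.021,-0.04,0.005],"twist": [0,0,0],"gripper": 0},{"delta_pos": [-0.021,-0.041,0.004],"twist": [0,0,0],"gripper": 0},{"delta_pos": [-0.021,-0.04,0.005],"twist": [0,0,0],"gripper": 0},{"delta_pos": [-0.02,-0.041,0.005],"twist": [0,0,0],"gripper": 0},{"delta_pos": [0,0,0.01],"twist": [0,0,0],"gripper": 0},{"delta_pos": [0,0,0],"twist": [0,0,0],"gripper": 0}])

```text
t: 22.05
ee_pos: [0.4372, 0.2251, 0.0767]
tcp_rot: [3.141, 0.0, 0.079]
contact_force: [0.4, -0.2, -1.0]
gripper_width: 1.002
finger_force: 0.0
```

```bash
python3 plan.py 437.6 225.5 8 4.5 4
```

```text
t 22.05 now [437.2 225.1  76.7] [180.    0.    4.5] q [-0.02  0.25 -0.61  1.95  0.17  0.99 -2.2 ] F [ 0.4 -0.2 -1. ] w 1.002 0.0
[0.0, -0.0, 0.017] [0.0, 0.0, 0.0] 
[0.0, -0.0, 0.017] [0.0, 0.0, 0.0] 
[0.0, -0.0, 0.017] [0.0, 0.0, 0.0] 
[0.0005, -0.0005, 0.0177] [0.0, 0.0, 0.0]
```

carry_out(moves=[{"delta_pos": [0,0,0.022],"twist": [0,0,0],"gripper": 0},{"delta_pos": [0,0,0.022],"twist": [0,0,0],"gripper": 0},{"delta_pos": [0,0,0.016],"twist": [0,0,0],"gripper": 0},{"delta_pos": [0,0,0.008],"twist": [0,0,0],"gripper": 0},{"delta_pos": [0,0,0],"twist": [0,0,0],"gripper": 0},{"delta_pos": [0,0,0],"twist": [0,0,0],"gripper": 1},{"delta_pos": [0,0,0],"twist": [0,0,0],"gripper": 1},{"delta_pos": [0,0,0],"twist": [0,0,0],"gripper": 1},{"delta_pos": [0,0,0],"twist": [0,0,0],"gripper": 1},{"delta_pos": [0,0,0],"twist": [0,0,0],"gripper": 1}])

```text
t: 23.3
ee_pos: [0.4374, 0.2258, 0.0095]
tcp_rot: [3.141, -0.001, 0.079]
contact_force: [-2.8, -1.2, 8.4]
gripper_width: 0.463
finger_force: 59.3
```

carry_out(moves=[{"delta_pos": [0,0,-0.01],"twist": [0,0,0],"gripper": 1},{"delta_pos": [0,0,-0.02],"twist": [0,0,0],"gripper": 1},{"delta_pos": [0,0,-0.03],"twist": [0,0,0],"gripper": 1},{"delta_pos": [0,0,-0.03],"twist": [0,0,0],"gripper": 1},{"delta_pos": [0,0,-0.02],"twist": [0,0,0],"gripper": 1}])

```text
t: 23.92
ee_pos: [0.4374, 0.226, 0.1207]
tcp_rot: [-3.141, -0.002, 0.079]
contact_force: [0.2, 0.4, -0.6]
gripper_width: 0.461
finger_force: 60.3
```

```bash
python3 plan.py 657 -234 90 4.5 11; python3 -c "
from h import *
crop('scene',(290,40,440,180),4,'pics/s5.png')"
```

```text
t 23.93 now [437.4 226.  120.7] [-1.8e+02 -1.0e-01  4.5e+00] q [ 0.01  0.19 -0.62  1.91  0.13  1.08 -2.16] F [ 0.2  0.4 -0.6] w 0.461 60.3
[0.017, 0.043, 0.003] [-0.0, -0.0, 0.0] 
[0.017, 0.043, 0.003] [-0.0, -0.0, 0.0] 
[0.017, 0.043, 0.003] [-0.0, -0.0, 0.0] 
[0.016, 0.043, 0.003] [-0.0, -0.0, 0.0] 
[0.017, 0.043, 0.003] [-0.0, -0.0, 0.0] 
[0.016, 0.043, 0.003] [-0.0, -0.0, 0.0] 
[0.017, 0.044, 0.003] [-0.0, -0.0, 0.0] 
[0.016, 0.043, 0.002] [-0.0, -0.0, 0.0] 
[0.017, 0.044, 0.003] [-0.0, -0.0, 0.0] 
[0.016, 0.043, 0.002] [-0.0, -0.1, 0.0] 
[0.0167, 0.0438, 0.0028] [-0.0, -0.0, 0.0]
```

View pics/s5.png

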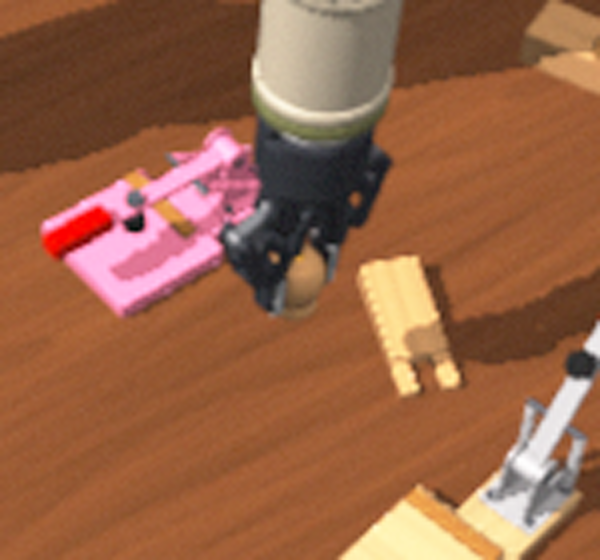

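carry_out(moves=[{"delta_pos": [0.017,0.043,0],"twist": [0,0,0],"gripper": 1},{"delta_pos": [0.017,0.043,0],"twist": [0,0,0],"gripper": 1},{"delta_pos": [0.017,0.043,0],"twist": [0,0,0],"gripper": 1},{"delta_pos": [0.016,0.043,0],"twist": [0,0,0],"gripper": 1},{"delta_pos": [0.017,0.043,0],"twist": [0,0,0],"gripper": 1},{"delta_pos": [0.016,0.043,0],"twist": [0,0,0],"gripper": 1},{"delta_pos": [0.017,0.044,0],"twist": [0,0,0],"gripper": 1},{"delta_pos": [0.016,0.043,0.01],"twist": [0,0,0],"gripper": 1},{"delta_pos": [0.017,0.044,0.01],"twist": [0,0,0],"gripper": 1},{"delta_pos": [0.016,0.043,0.01],"twist": [0,0,0],"gripper": 1},{"delta_pos": [0.017,0.044,0.01],"twist": [0,0,0],"gripper": 1},{"delta_pos": [0,0,0],"twist": [0,0,0],"gripper": 1}])

```text
t: 25.48
ee_pos: [0.656, -0.2392, 0.0767]
tcp_rot: [3.141, 0.002, 0.073]
contact_force: [-0.9, 0.9, -0.5]
gripper_width: 0.459
finger_force: 60.4
```

```bash
python3 plan.py 657 -234 24 4.5 5
```

```text
t 25.48 now [ 656.  -239.2   76.7] [1.799e+02 1.000e-01 4.200e+00] q [ 0.49  0.62 -0.3   1.39  0.19  1.16 -1.33] F [-0.9  0.9 -0.5] w 0.459 60.4
[0.0, -0.001, 0.011] [0.0, 0.0, -0.1] 
[0.0, -0.001, 0.01] [0.0, 0.0, -0.0] 
[0.001, -0.001, 0.011] [0.0, 0.0, -0.1] 
[0.0, -0.001, 0.01] [0.0, 0.1, -0.0] 
[0.0005, -0.0012, 0.0107] [0.1, 0.0, -0.1]
```

carry_out(moves=[{"delta_pos": [0,0,0.015],"twist": [0,0,0],"gripper": 1},{"delta_pos": [0,0,0.015],"twist": [0,0,0],"gripper": 1},{"delta_pos": [0,0,0.01],"twist": [0,0,0],"gripper": 1},{"delta_pos": [0,0,0.007],"twist": [0,0,0],"gripper": 1},{"delta_pos": [0,0,0],"twist": [0,0,0],"gripper": 1},{"delta_pos": [0,0,0],"twist": [0,0,0],"gripper": 1}])

```text
t: 26.22
ee_pos: [0.6572, -0.2346, 0.0323]
tcp_rot: [3.141, -0.001, 0.079]
contact_force: [0.4, -0.2, -0.8]
gripper_width: 0.461
finger_force: 60.4
```

Settled on target; lower to contact (expected at about 22 mm).

carry_out(moves=[{"delta_pos": [0,0,0.005],"twist": [0,0,0],"gripper": 1},{"delta_pos": [0,0,0.003],"twist": [0,0,0],"gripper": 1},{"delta_pos": [0,0,0.002],"twist": [0,0,0],"gripper": 1},{"delta_pos": [0,0,0.001],"twist": [0,0,0],"gripper": 1},{"delta_pos": [0,0,0],"twist": [0,0,0],"gripper": 1}])

```text
t: 26.85
ee_pos: [0.6572, -0.2346, 0.0227]
tcp_rot: [3.141, -0.001, 0.079]
contact_force: [-7.7, 1.9, 14.9]
gripper_width: 0.46
finger_force: 61.7
```

carry_out(moves=[{"delta_pos": [0,0,0],"twist": [0,0,0],"gripper": 0.3},{"delta_pos": [0,0,0],"twist": [0,0,0],"gripper": 0.3},{"delta_pos": [0,0,0],"twist": [0,0,0],"gripper": 0.3},{"delta_pos": [0,0,-0.015],"twist": [0,0,0],"gripper": 0.3},{"delta_pos": [0,0,-0.03],"twist": [0,0,0],"gripper": 0.3},{"delta_pos": [0,0,-0.04],"twist": [0,0,0],"gripper": 0.1},{"delta_pos": [0,0,-0.04],"twist": [0,0,0],"gripper": 0}])

```text
t: 27.72
ee_pos: [0.6569, -0.2345, 0.1482]
tcp_rot: [3.141, -0.001, 0.079]
contact_force: [0.2, -0.1, 0.1]
gripper_width: 1.0
finger_force: 0.0
```

```bash
python3 plan.py 444 344 100 158.5 18
```

```text
t 27.73 now [ 656.9 -234.5  148.2] [ 1.8e+02 -1.0e-01  4.5e+00] q [ 0.49  0.56 -0.31  1.33  0.17  1.27 -1.32] F [ 0.2 -0.1  0.1] w 1.0 0.0
[-0.009, -0.033, 0.003] [0.0, 0.0, -8.6] 
[-0.004, -0.034, 0.003] [0.0, 0.0, -8.6] 
[0.001, -0.034, 0.003] [0.0, 0.0, -8.5] 
[0.006, -0.034, 0.003] [0.0, 0.0, -8.6] 
[0.011, -0.032, 0.003] [0.0, 0.0, -8.5] 
[0.016, -0.031, 0.003] [0.0, 0.0, -8.6] 
[0.02, -0.028, 0.002] [0.0, 0.0, -8.5] 
[0.024, -0.025, 0.003] [0.0, 0.0, -8.6] 
[0.027, -0.021, 0.002] [0.0, 0.0, -8.5] 
[0.03, -0.016, 0.003] [0.0, 0.0, -8.6] 
[0.032, -0.012, 0.002] [0.0, 0.0, -8.5] 
[0.033, -0.007, 0.003] [0.0, 0.0, -8.6] 
[0.034, -0.002, 0.002] [0.0, 0.0, -8.5] 
[0.034, 0.003, 0.003] [0.0, 0.0, -8.6] 
[0.033, 0.008, 0.002] [0.0, 0.0, -8.5] 
[0.032, 0.013, 0.003] [0.0, 0.0, -8.6] 
[0.029, 0.018, 0.002] [0.0, 0.0, -8.5] 
[0.0265, 0.0226, 0.0028] [0.0, 0.1, -8.6]
```

carry_out(moves=[{"delta_pos": [-0.009,-0.033,0],"twist": [0,0,-8.6],"gripper": 0},{"delta_pos": [-0.004,-0.034,0],"twist": [0,0,-8.6],"gripper": 0},{"delta_pos": [0.001,-0.034,0],"twist": [0,0,-8.5],"gripper": 0},{"delta_pos": [0.006,-0.034,0],"twist": [0,0,-8.6],"gripper": 0},{"delta_pos": [0.011,-0.032,0],"twist": [0,0,-8.5],"gripper": 0},{"delta_pos": [0.016,-0.031,0],"twist": [0,0,-8.6],"gripper": 0},{"delta_pos": [0.02,-0.028,0],"twist": [0,0,-8.5],"gripper": 0},{"delta_pos": [0.024,-0.025,0],"twist": [0,0,-8.6],"gripper": 0},{"delta_pos": [0.027,-0.021,0],"twist": [0,0,-8.5],"gripper": 0},{"delta_pos": [0.03,-0.016,0],"twist": [0,0,-8.6],"gripper": 0},{"delta_pos": [0.032,-0.012,0],"twist": [0,0,-8.5],"gripper": 0},{"delta_pos": [0.033,-0.007,0],"twist": [0,0,-8.6],"gripper": 0}])

```text
t: 29.22
ee_pos: [0.5149, 0.1521, 0.1468]
tcp_rot: [3.14, 0.001, 1.876]
contact_force: [0.7, 0.3, -0.0]
gripper_width: 0.998
finger_force: 0.0
```

carry_out(moves=[{"delta_pos": [0.034,-0.002,0.005],"twist": [0,0,-8.5],"gripper": 0},{"delta_pos": [0.034,0.003,0.005],"twist": [0,0,-8.6],"gripper": 0},{"delta_pos": [0.033,0.008,0.01],"twist": [0,0,-8.5],"gripper": 0},{"delta_pos": [0.032,0.013,0.01],"twist": [0,0,-8.6],"gripper": 0},{"delta_pos": [0.029,0.018,0.01],"twist": [0,0,-8.5],"gripper": 0},{"delta_pos": [0.0265,0.0225,0.01],"twist": [0,0,-8.6],"gripper": 0},{"delta_pos": [0,0,0.01],"twist": [0,0,0],"gripper": 0},{"delta_pos": [0,0,0],"twist": [0,0,0],"gripper": 0},{"delta_pos": [0,0,0],"twist": [0,0,0],"gripper": 0}])

```text
t: 30.35
ee_pos: [0.4447, 0.343, 0.0862]
tcp_rot: [-3.141, 0.001, 2.764]
contact_force: [-0.2, -0.8, 0.7]
gripper_width: 0.997
finger_force: 0.0
```

```bash
python3 plan.py 444 344 4 158.5 6
```

```text
t 30.35 now [444.7 343.   86.2] [-1.800e+02  1.000e-01  1.584e+02] q [ 0.05  0.51 -0.97  1.76  0.46  1.13  0.12] F [-0.2 -0.8  0.7] w 0.997 0.0
[0.0, 0.0, 0.014] [-0.0, 0.0, -0.0] 
[0.0, 0.0, 0.014] [-0.0, 0.0, -0.0] 
[0.0, 0.0, 0.014] [-0.0, 0.0, -0.0] 
[0.0, 0.0, 0.013] [-0.0, 0.0, -0.0] 
[0.001, 0.0, 0.014] [-0.0, 0.0, -0.1] 
[0.0001, 0.0006, 0.0132] [-0.0, 0.1, -0.0]
```

carry_out(moves=[{"delta_pos": [0,0,0.022],"twist": [0,0,0],"gripper": 0},{"delta_pos": [0,0,0.022],"twist": [0,0,0],"gripper": 0},{"delta_pos": [0,0,0.02],"twist": [0,0,0],"gripper": 0},{"delta_pos": [0.001,0,0.014],"twist": [0,0,0],"gripper": 0},{"delta_pos": [0,0,0.005],"twist": [0,0,0],"gripper": 0.2},{"delta_pos": [0,0,0],"twist": [0,0,0],"gripper": 1},{"delta_pos": [0,0,0],"twist": [0,0,0],"gripper": 1},{"delta_pos": [0,0,0],"twist": [0,0,0],"gripper": 1},{"delta_pos": [0,0,0],"twist": [0,0,0],"gripper": 1},{"delta_pos": [0,0,0],"twist": [0,0,0],"gripper": 1}])

```text
t: 31.6
ee_pos: [0.4433, 0.3447, 0.0034]
tcp_rot: [3.141, 0.001, 2.766]
contact_force: [-0.0, -0.5, 6.5]
gripper_width: 0.515
finger_force: 61.8
```

carry_out(moves=[{"delta_pos": [0,0,-0.01],"twist": [0,0,0],"gripper": 1},{"delta_pos": [0,0,-0.02],"twist": [0,0,0],"gripper": 1},{"delta_pos": [0,0,-0.03],"twist": [0,0,0],"gripper": 1},{"delta_pos": [0,0,-0.03],"twist": [0,0,0],"gripper": 1},{"delta_pos": [0,0,-0.03],"twist": [0,0,0],"gripper": 1}])

```text
t: 32.22
ee_pos: [0.4428, 0.3444, 0.1249]
tcp_rot: [3.141, 0.001, 2.767]
contact_force: [-0.0, 0.7, -0.8]
gripper_width: 0.517
finger_force: 61.2
```

```bash
python3 plan.py 485.3 -133.2 80 181.9 12
```

```text
t 32.23 now [442.8 344.4 124.9] [180.    0.  158.5] q [ 0.07  0.46 -1.01  1.72  0.42  1.19  0.15] F [-0.   0.7 -0.8] w 0.517 61.2
[-0.018, -0.036, 0.004] [0.0, 0.0, -1.9] 
[-0.017, -0.036, 0.004] [0.0, 0.0, -2.0] 
[-0.015, -0.037, 0.004] [0.0, 0.0, -1.9] 
[-0.014, -0.037, 0.004] [0.0, 0.0, -2.0] 
[-0.013, -0.038, 0.004] [0.0, 0.0, -1.9] 
[-0.012, -0.038, 0.004] [0.0, 0.0, -2.0] 
[-0.01, -0.039, 0.003] [0.0, 0.0, -1.9] 
[-0.009, -0.039, 0.004] [0.0, 0.0, -2.0] 
[-0.008, -0.039, 0.003] [0.0, 0.0, -1.9] 
[-0.006, -0.039, 0.004] [0.0, 0.0, -2.0] 
[-0.005, -0.04, 0.003] [0.0, 0.0, -1.9] 
[-0.0031, -0.04, 0.0039] [0.0, 0.0, -2.0]
```

carry_out(moves=[{"delta_pos": [-0.018,-0.036,0],"twist": [0,0,-1.9],"gripper": 1},{"delta_pos": [-0.017,-0.036,0],"twist": [0,0,-2],"gripper": 1},{"delta_pos": [-0.015,-0.037,0],"twist": [0,0,-1.9],"gripper": 1},{"delta_pos": [-0.014,-0.037,0],"twist": [0,0,-2],"gripper": 1},{"delta_pos": [-0.013,-0.038,0],"twist": [0,0,-1.9],"gripper": 1},{"delta_pos": [-0.012,-0.038,0],"twist": [0,0,-2],"gripper": 1},{"delta_pos": [-0.01,-0.039,0],"twist": [0,0,-1.9],"gripper": 1},{"delta_pos": [-0.009,-0.039,0],"twist": [0,0,-2],"gripper": 1},{"delta_pos": [-0.008,-0.039,0.01],"twist": [0,0,-1.9],"gripper": 1},{"delta_pos": [-0.006,-0.039,0.01],"twist": [0,0,-2],"gripper": 1},{"delta_pos": [-0.005,-0.04,0.01],"twist": [0,0,-1.9],"gripper": 1},{"delta_pos": [-0.003,-0.04,0.01],"twist": [0,0,-2],"gripper": 1}])

```text
t: 33.72
ee_pos: [0.4854, -0.1347, 0.0837]
tcp_rot: [-3.141, 0.001, -3.107]
contact_force: [0.5, -0.4, -1.0]
gripper_width: 0.516
finger_force: 61.3
```

carry_out(moves=[{"delta_pos": [0,0,0.015],"twist": [0,0,0],"gripper": 1},{"delta_pos": [0,0,0.015],"twist": [0,0,0],"gripper": 1},{"delta_pos": [0,0,0.015],"twist": [0,0,0],"gripper": 1},{"delta_pos": [0,0,0.008],"twist": [0,0,0],"gripper": 1},{"delta_pos": [0,0,0.005],"twist": [0,0,0],"gripper": 1},{"delta_pos": [0,0,0],"twist": [0,0,0],"gripper": 1},{"delta_pos": [0,0,0],"twist": [0,0,0],"gripper": 1}])

```text
t: 34.6
ee_pos: [0.4854, -0.1334, 0.0251]
tcp_rot: [-3.141, 0.001, -3.108]
contact_force: [-0.3, -0.4, 0.2]
gripper_width: 0.52
finger_force: 61.3
```

```bash
python3 plan.py 485.3 -133.2 17 181.9 3
```

```text
t 34.6 now [ 485.4 -133.4   25.1] [-180.     0.  -178.1] q [ 0.97  0.45 -0.91  1.95  0.44  0.95  1.44] F [-0.3 -0.4  0.2] w 0.52 61.3
[0.0, 0.0, 0.003] [-0.0, 0.0, 0.0] 
[0.0, 0.0, 0.003] [-0.0, 0.0, 0.0] 
[0.0001, 0.0002, 0.0021] [-0.0, 0.0, 0.0]
```

carry_out(moves=[{"delta_pos": [0,0,0.004],"twist": [0,0,0],"gripper": 1},{"delta_pos": [0,0,0.002],"twist": [0,0,0],"gripper": 1},{"delta_pos": [0,0,0.002],"twist": [0,0,0],"gripper": 1},{"delta_pos": [0,0,0.001],"twist": [0,0,0],"gripper": 1},{"delta_pos": [0,0,0],"twist": [0,0,0],"gripper": 1}])

```text
t: 35.22
ee_pos: [0.485, -0.1334, 0.0163]
tcp_rot: [-3.141, -0.001, -3.108]
contact_force: [-5.4, 0.1, 12.0]
gripper_width: 0.519
finger_force: 62.5
```

carry_out(moves=[{"delta_pos": [0,0,0],"twist": [0,0,0],"gripper": 0.25},{"delta_pos": [0,0,0],"twist": [0,0,0],"gripper": 0.25},{"delta_pos": [0,0,0],"twist": [0,0,0],"gripper": 0.25},{"delta_pos": [0,0,-0.015],"twist": [0,0,0],"gripper": 0.25},{"delta_pos": [0,0,-0.03],"twist": [0,0,0],"gripper": 0.25},{"delta_pos": [0,0,-0.05],"twist": [0,0,0],"gripper": 0.1},{"delta_pos": [0,0.05,-0.03],"twist": [0,0,0],"gripper": 0},{"delta_pos": [0,0.06,-0.01],"twist": [0,0,0],"gripper": 0},{"delta_pos": [0,0.06,0],"twist": [0,0,0],"gripper": 0},{"delta_pos": [0,0.06,0],"twist": [0,0,0],"gripper": 0},{"delta_pos": [0,0.06,0],"twist": [0,0,0],"gripper": 0},{"delta_pos": [0,0,0],"twist": [0,0,0],"gripper": 0}])

```text
t: 36.72
ee_pos: [0.474, 0.1627, 0.1521]
tcp_rot: [3.139, 0.001, -3.099]
contact_force: [-0.8, 0.1, -0.1]
gripper_width: 0.999
finger_force: 0.0
```

```bash
python3 -c "
from h import *
print(arm.read_state()['ee_pos'])
crop('top',(325,125,435,275),4,'pics/t6.png')
crop('scene',(190,90,480,320),2.7,'pics/s6.png')"
```

```text
[0.47396505 0.16267122 0.15209919]
```

View pics/t6.png

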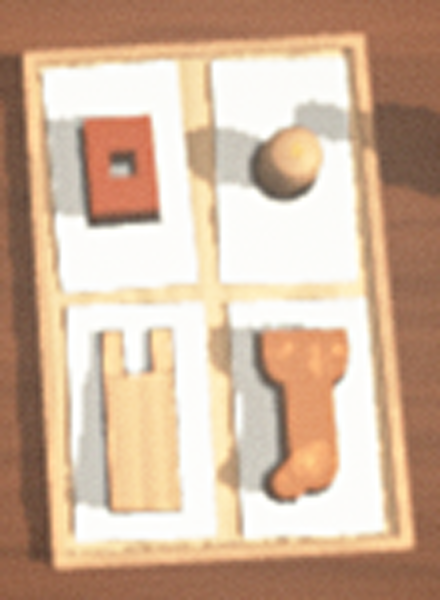

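View pics/s6.png

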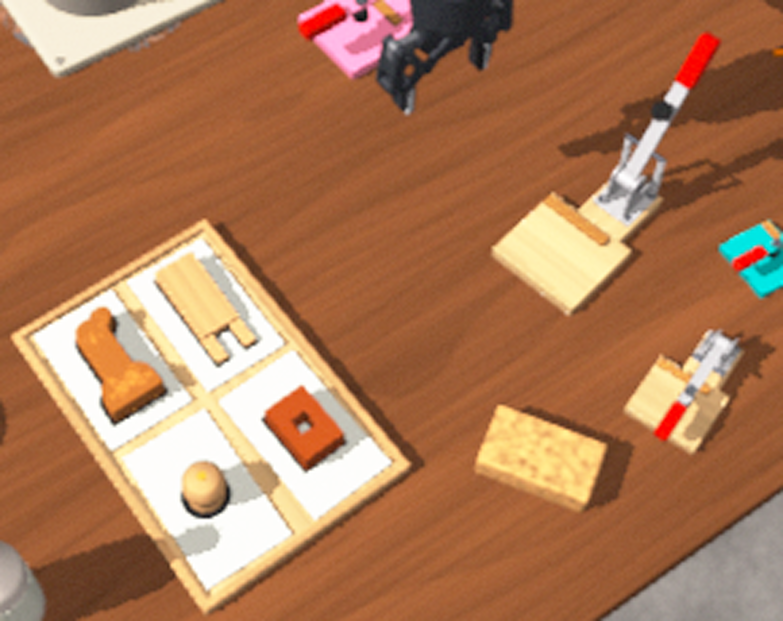

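All four parts cover their outlines, as seen in the top crop: stock (120,165), knob (290,160), wedge (142,420) and handle (305,410). The clamp arm stands open, with its grip at (697,60) in the scene crop. Nothing touches the robot, so I'm handing in.

```bash
python3 -c "
from workcell import arm
print(arm.hand_in())"
```

```text
the job is handed in; nothing more can be done
None
```

The job is handed in at about 37 s of the 134 s allowed: in the last pictures all four parts sit on their own outlines and the clamp arm stands open. The hand-in returned no verdict.

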